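Hang the isolation tag, then hold the interlock key home

ROBOT

A 7-joint arm with a two-finger parallel gripper is mounted at the origin on a cart in front of the work surface, level with it; the furniture and walls round the work are solid. World frame = base frame: x ahead of the robot, y to its left, z up, the work surface at z = 0. Lengths are in mm, angles in rad, forces in N, time in s.
With the tool pointing down it reaches from about 425 to 925 mm from the base axis. Payload 6.8 kg.
Tool frame: the origin (TCP) lies between the finger pads; the fingertips stand 14 mm ahead of it and the grasp point (between the pads) lies 5 mm behind it; z points along the fingers, y is the line along which they close (so a half turn about z gives the same grasp; the last joint's range is limited). The gripper opens to 88 mm and grips with 3 to 60 N. Pads are 20 mm wide; open, the fingers measure 115 mm over their backs; the gripper's body (75 mm by 178 mm) begins 61 mm behind the grasp point.
Start: joints at [-1.259, 0.477, 0.022, 1.555, -0.011, 1.109, -0.083], TCP at [275.113, 616.409, 236.664] pointing down, gripper open.
Joint ranges: [-2.96, 2.96], [-0.34, 2.1], [-1.41, 1.46], [0.24, 2.44], [-1.37, 4.51], [0.17, 1.92], [-2.96, 2.96]. Speed limits (rad/s): [2.39, 2.39, 3.14, 3.14, 3.14, 3.14, 3.14].

INTERFACE

Orientations are given as a rotation vector (axis times angle).
In Python, from workcell import sense, read_camera, close_job, find_in gives the robot as it stands.
- The arm moves only by the shell command python3 -m jog 'ROWS'. ROWS is JSON, a list of rows, each an object with "slide": the shift along the tool's x, y, z in m, a list of three; "dr": the turn, a rotation vector about the tool's x, y, z in degrees, a list of three; "gripper": the opening in per cent of the stroke, from 0 (shut) to 100 (fully open). A call has 1 to 10 rows; each row shifts and turns the commanded pose from where the row before left it, along the tool's axes as they then stand; what a row does not reach is not made up. A row lasts 1/12 s, in which the tool goes at most 41.7 mm and 7.16 degrees, less where a joint would pass 70% of its speed; a pose out of reach is approached as far as the arm can. A call with a gripper value outside its range is refused whole. The fingers move at their own pace and stop on an object; the grip force is fixed at half the most. Time passes only in rows, so rows that do not move let the fingers close. It gives the time, the measured TCP pose, the force, the opening and the grip force at its end, in the units of the state.
- sense(): the state, without advancing time (a new reading comes with each control period).
- read_camera(name): name is "scene" or "top"; returns a dict with "image" (384x512x3 uint8, red, green, blue), "depth" (384x512 float32, mm along the optical axis (not along the pixel's ray), 0 where there is no reading), "K" (3x3 intrinsics, pixels), "extrinsics" (4x4, takes a point from camera to world coordinates). Camera axes: x right, y up, looking along -z (the intrinsics and any distortion apply to the point x, -y, -z); pixel columns grow to the right and rows downward; lengths in mm; the calibration is good to about 2 mm. A picture is of the moment at which its call begins.
- close_job(): hands the job in; it is judged then, once.
Trained networks look in a picture, given as the dict that the camera call returned (one of the last four; its "shot" number tells which), for a name from the list of things; names that differ only in an ending like _2 or _b are one class to them, and where a whole thing is asked for, a point or a joint stands for the part that bears it (a point fixed in the world has none). Each returns a list of dicts, best first, with "p" (0 to 1); they miss things now and then, are a little off and sometimes report something else, mostly with a low value. They report only what shows in the picture. A call takes as long as a camera call. They do not tell look-alikes from the thing itself.
- find_in(picture, name): "position" ([column, row] in pixels, amid what is visible of it).
The state is a dict: "time": time; "joint_positions": joint angles; "joint_vel": joint speeds; "joint_torque": joint torques, N m; "eef_pos": TCP position; "orientation": TCP orientation; "force": force on the tool from outside, world axes, zero at the start; "torque": the same for the moment, N m; "finger_gap": opening from 0.0 (shut) to 1.0 (fully open); "grasp_force": force on a finger pad.
Only numpy, scipy, OpenCV 4.12 (cv2) and the standard library are available. Lean on these libraries where they do the work, as an engineer would, in place of code of your own. Each camera call takes 0.05 s, during which the arm holds its last target. There are 200 camera calls.

TASK

Before the breaker interlock is worked, hang the isolation tag: lift the red tag out of its block, hook it over the horizontal bar a good 8 cm to one side of the yellow pointer, then slide it along the bar, still hooked, until it hangs at the pointer, and let go of it. Then take the orange-handled splined key out of its block, turn it until its four ribs mesh with the cross-shaped socket of the interlock unit, and push it fully home against the spring until its flange is flush on the socket's face. Finish while still holding the key there with the gripper, pressed fully home; leave the loose things lying around where they are.

Things in the scene. Friction and masses are not known exactly. Their poses are not given: they have to be found in the camera images.
- tag: Loose red tag, 70 g, 130 mm tall, upright in a slot (may lean 6 deg). Origin under the hook's peak at the board's lower edge; z up, y along the width. Board 58 (y) x 5 x 70 mm tall, centred at x=-14 mm. Steel hook: inverted U, 24 mm wide (y), inner faces at x=+-12, rear (+x) leg down to z=64 mm, peaked roof above. Black grip tab on top, 18 (x) x 24 (y) mm, z 98 to 130. It balances under the peak.
- tag_hook (a point): Inner peak of the tag's hook, 94.5 mm above the tag's origin; axes as the tag's. When the hook rests on the bar it lies about 7 mm above the bar's axis. In the hand the tag keeps its place relative to the fingers.
- tag_block: Fixed grey block 56 x 80 x 24 mm (x, y, z) with a 20 mm deep, 7 mm wide slot that holds the tag's board; origin at the centre of its underside.
- rail_mid (a point): Middle of the axis of the fixed horizontal steel bar, 12 mm in diameter, 125 mm above the bench, running along this point's y between two posts (at y=+-130 mm, 12 mm thick, 131 mm tall). The tag's centre can go to y=+-90 mm. -x is the side towards the robot, where the tag's board belongs. Base plate 80 x 280 x 8 mm.
- pointer: Fixed yellow arrow pointing up, 24 mm wide, on the rail's base plate 30 mm behind (+x of) the bar; origin under its foot, tip 104 mm above the bench (lower than the bar), axes parallel to rail_mid's. Its y along the bar is the place for the tag's centre.
- key: Loose splined key, 120 g, 76 mm tall, upright in a well. Origin at the centre of its lower end, z up. z=0 to 28 mm: four steel ribs in a cross along its +-x and +-y, 26 mm tip to tip, 6 mm wide, lower edges rounded 3 mm. z=28 to 34: flange 42 mm across. z=34 to 76: orange grip, 20 mm thick (x), 36 mm wide (y), in line with the ribs. Fingertips can rest on the flange beside the grip.
- key_block: Fixed grey block 62 x 62 x 34 mm with a round well of 30 mm diameter through it; the key stands in it with its flange on the block's top. Origin at the centre of its underside.
- socket (a point): Centre of the mouth of the cross-shaped socket in the top face of the aluminium rotor (63 mm across, in a blue collar 88 mm across, rim 4 mm lower) of the interlock unit, 62 mm above the bench. z up; the four slots run along its +-x and +-y, 8.5 mm wide, 30 mm end to end, edges bevelled 2.5 mm. The rotor is stiff (0.4 N m).
- plunger (a joint): Travel (m) of the orange spring plunger in the socket: 0 at rest, its top 14 mm below the mouth; 0.014 when the key's flange is flush on the mouth (own stop at 0.016). The spring pushes up with about 3 N at 0 and 8 N at 0.014, so an unheld key rises again.
- cutters: Bystander: blue-handled side cutters lying on the left, 167 mm long.
- relay: Bystander: small yellow plug-in relay standing at the back, 33 mm tall.
- tape_black: Bystander: roll of black tape, 67 mm across, 19 mm high, lying between the robot and the rail.
- terminal_plug: Bystander: green terminal plug, 39 x 20 x 12 mm, nearer the robot than the interlock unit.
- breaker: Bystander: grey spare breaker lying at the back, 78 x 76 x 19 mm.
- plug_a: Bystander: grey round plug standing on end between the interlock unit and the power supply, 33 mm across, 54 mm tall.
- rail_stand: The fixed rail stand: base plate, two posts and the bar; origin at the centre of its underside, 125 mm below rail_mid, axes as rail_mid's.
- round_plug_b: Bystander: smaller grey round plug standing at the right front, 29 mm across, 54 mm tall.
- torch: Bystander: white pocket torch lying on the right, 114 mm long.
- pen_1: Bystander: red pen lying behind the interlock unit, 145 mm long.
Mind the look-alikes: they are no part of the job. Leave any blue, green or purple look-alike of the key alone.

How it is judged (in metres and radians):
On the way, in this order (a step that is already met when the one before it is completed fails the run):
1. the tag is hooked over the bar at least 5 cm along from the pointer, resting on the bar (z of tag_hook in the frame of rail_mid between 0.003 and 0.0115 m and x of tag_hook in the frame of rail_mid between -0.012 and 0.012 m and contact force between tag and rail_stand above 0.1 N and (y of tag_hook in the frame of pointer above 0.05 m or y of tag_hook in the frame of pointer below -0.05 m)), for 0.1 s.
2. it is slid along the bar and passes, still hooked, 15 to 42 mm from the pointer (z of tag_hook in the frame of rail_mid between 0.003 and 0.0115 m and x of tag_hook in the frame of rail_mid between -0.012 and 0.012 m and (y of tag_hook in the frame of pointer between 0.015 and 0.042 m or y of tag_hook in the frame of pointer between -0.042 and -0.015 m)).
3. it hangs on the bar within 10 mm of the pointer, let go (z of tag_hook in the frame of rail_mid between 0.003 and 0.0115 m and y of tag_hook in the frame of pointer between -0.01 and 0.01 m and contact force between tag and the fingers below 0.05 N), for 0.2 s.
4. the key is meshed and fully home against the spring (value of joint plunger above 0.0115 m and z of key in the frame of socket below -0.0255 m and horizontal distance between key and socket below 0.004 m), for 0.2 s.
At the end, for the whole second after the job is handed in: Gripper still on the key (over 2 N), key meshed, plunger in over 11.5 mm (flange within 2.5 mm of flush), centred within 4 mm, upright within 5 degrees. Tag hangs hooked on the bar within 10 mm of the pointer along it, upright within 20 degrees, untouched by the robot (all of step 3 and all of step 4 and angle between key's own z axis and vertical below 0.09 rad and contact force between the fingers and key above 2 N and x of tag_hook in the frame of rail_mid between -0.012 and 0.012 m and angle between tag's own z axis and vertical below 0.35 rad and contact force between tag and the arm below 0.05 N); the arm keeps its last pose, push and grip.
It fails at once if one of the loose bystanders is shoved more than 3 cm (distance of any of cutters, relay, tape_black, terminal_plug, breaker, plug_a, round_plug_b, torch, pen_1 from where it was at the start of the episode above 0.03 m).
It also fails if it takes over 58 s, if anything falls off the work surface, if the arm or the gripper's body presses on something with over 40 N, if the wrist force passes 120 N, or if a joint passes its speed limit or range.

## Working session

There is one attempt and no reset: what is moved stays moved. The work goes in short steps, Python scripts to look and compute and a shell command to move; the robot and the scene stay as the last step left them, time stands still between calls to the robot, and variables do not carry over. Pictures are saved under pics/ and viewed, at most 10 in all, crops included, and the job is handed in when it is done.

```bash
mkdir -p pics; ls
cat > h.py <<'E'
import numpy as np, cv2
from workcell import sense, read_camera, close_job, find_in
from scipy.spatial.transform import Rotation as R
def pts(p):
    d=p["depth"];K=np.array(p["K"]);E=np.array(p["extrinsics"])
    v,u=np.mgrid[:d.shape[0],:d.shape[1]]
    c=np.stack([(u-K[0,2])/K[0,0]*d,-(v-K[1,2])/K[1,1]*d,-d],-1)
    w=c@E[:3,:3].T+E[:3,3]; w[d==0]=np.nan
    return w
def save(p,n,crop=None,s=1):
    im=p["image"][:,:,::-1]
    if crop: a,b,c,d=crop; im=im[b:d,a:c]
    cv2.imwrite("pics/"+n,cv2.resize(im,None,fx=s,fy=s,interpolation=cv2.INTER_CUBIC))
def save_data(p,n): np.savez(n,image=p["image"],depth=p["depth"],K=p["K"],extrinsics=p["extrinsics"])
E
python3 - <<'E'
from h import *
s=sense(); print({k:np.round(v,3) for k,v in s.items()})
for n in ("scene","top"):
    p=read_camera(n); save(p,n+"0.png",s=1.5); save_data(p,n+"0.npz"); w=pts(p)
    print(n,np.round(p["extrinsics"],2).tolist(), np.round(p["K"],1).tolist(), [k for k in p])
    for o in ["tag","tag_block","key","key_block","socket","pointer","rail_stand","plunger"]:
        try: r=find_in(p,o)
        except Exception as e: print(o,e); continue
        for q in r[:4]:
            c,rr=map(int,np.round(q["position"])); print(o,round(q["p"],2),c,rr,np.round(w[min(rr,383),min(c,511)]))
E
```

```text
pics
{'time': np.float64(0.0), 'joint_positions': array([-1.259,  0.478,  0.022,  1.556, -0.012,  1.109, -0.083]), 'joint_vel': array([ 0.   ,  0.   , -0.001,  0.001,  0.   , -0.   ,  0.002]), 'joint_torque': array([-1.0000e-03, -5.8285e+01,  1.5340e+00, -2.7262e+01, -5.4000e-02,
        1.7000e-02,  0.0000e+00]), 'eef_pos': array([274.87 , 615.889, 235.686]), 'orientation': array([-6.540e-01, -3.072e+00,  3.000e-03]), 'force': array([-0.602,  0.57 ,  0.488]), 'torque': array([0.031, 0.014, 0.053]), 'grasp_force': np.float64(0.0), 'finger_gap': np.float64(1.002)}
scene [[0.74, 0.36, -0.57, -182.76], [-0.68, 0.39, -0.63, -756.43], [-0.01, 0.85, 0.53, 745.31], [0.0, 0.0, 0.0, 1.0]] [[371.5, 0.0, 255.5], [0.0, 371.5, 193.4], [0.0, 0.0, 1.0]] ['image', 'depth', 'K', 'extrinsics', 'shot']
tag 0.74 241 204 [532. 113.  -1.]
tag_block 0.76 244 223 [446.  -4.  20.]
key 0.86 315 288 [ 368. -365.   54.]
key 0.83 386 280 [ 522. -471.   54.]
key 0.81 334 269 [ 468. -349.   42.]
key 0.81 365 256 [ 552. -387.   62.]
key_block 0.91 334 278 [ 448. -365.   34.]
key_block 0.56 337 267 [ 468. -357.   55
[... 187 characters left out ...]
. -358.   59.]
rail_stand 0.31 296 199 [692. -11.   8.]
plunger 0.54 218 178 [580. 311.   7.]
plunger 0.28 240 206 [452.  20.  72.]
top [[-0.01, 1.0, -0.07, 388.46], [-1.0, -0.01, -0.01, -13.63], [-0.01, 0.07, 1.0, 1757.59], [0.0, 0.0, 0.0, 1.0]] [[417.0, 0.0, 252.6], [0.0, 417.0, 192.3], [0.0, 0.0, 1.0]] ['image', 'depth', 'K', 'extrinsics', 'shot']
key 0.58 320 216 [ 408. -262.   77.]
key 0.49 345 177 [ 567. -373.   49.]
key 0.49 366 185 [ 532. -453.   68.]
key 0.48 339 222 [ 383. -340.   66.]
key_block 0.63 335 201 [ 469. -330.   45.]
socket 0.46 277 178 [566. -93.  50.]
pointer 0.19 360 228 [ 357. -440.    1.]
rail_stand 0.87 194 185 [545. 255.   9.]
plunger 0.73 270 159 [652. -67.   5.]
```

View pics/scene0.png

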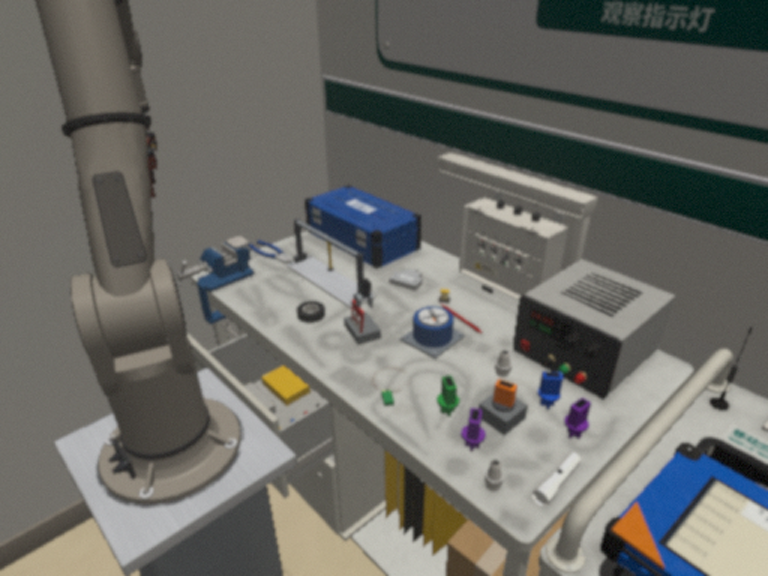

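View pics/top0.png

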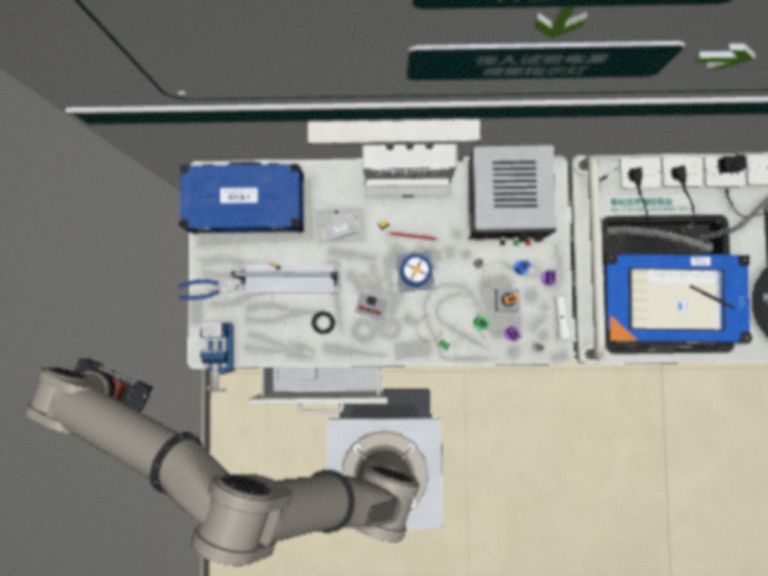

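The scene view shows the red tag in its block at (241,210) and the bar with the yellow pointer at (220,170). The socket is at (287,215) and the orange key in its grey block at (336,264). Key look-alikes: green (299,263), purple (316,285), blue (367,258), purple (385,278). By the description, the key is the orange one in the block. I'll check it in a close crop.

Run:
```python
from h import *
S=np.load("scene0.npz");T=np.load("top0.npz")
def cr(p,cx,cy,w,h,W,H): return cv2.resize(p["image"][cy-h:cy+h,cx-w:cx+w,::-1],(W,H),interpolation=cv2.INTER_CUBIC)
a=np.hstack([cr(S,336,266,25,25,266,300),cr(S,242,208,25,25,266,300),cr(S,288,217,25,25,268,300)])
b=np.hstack([cr(T,338,199,20,20,266,300),cr(T,248,203,20,20,266,300),cr(T,277,180,20,20,268,300)])
cv2.imwrite("pics/crops.png",np.vstack([a,b]))
for n,p in (("S",S),("T",T)):
    w=pts(p);im=p["image"].astype(int);hsv=cv2.cvtColor(p["image"],cv2.COLOR_RGB2HSV)
    def box(x0,x1,y0,y1,z0,z1): return (w[...,0]>x0)&(w[...,0]<x1)&(w[...,1]>y0)&(w[...,1]<y1)&(w[...,2]>z0)&(w[...,2]<z1)
    def rep(l,m):
        q=w[m]; print(n,l,len(q), np.round(np.mean(q,0),1) if len(q) else "", np.round(q.min(0)) if len(q) else "",np.round(q.max(0)) if len(q) else "")
        return q
    rep("bench",box(480,500,60,90,-30,30))
    q=rep("bar",box(480,640,100,420,112,140))
    if len(q)>5: print(np.polyfit(q[:,1],q[:,0],1))
    q=rep("plate",box(480,640,80,420,4.5,12))
    if len(q)>5: print(cv2.minAreaRect(q[:,:2].astype(np.float32)))
    q=rep("tagblock",box(400,520,-60,90,14,30))
    if len(q)>5: print(cv2.minAreaRect(q[:,:2].astype(np.float32)))
    rep("tagtop",box(400,520,-60,90,100,150)); rep("tagmid",box(400,520,-60,90,35,80))
    q=rep("keyblock",box(420,520,-420,-280,26,40))
    if len(q)>5: print(cv2.minAreaRect(q[:,:2].astype(np.float32)))
    H,s,v=hsv[...,0],hsv[...,1],hsv[...,2]
    om=(H>4)&(H<18)&(s>150)&(v>100)&box(400,540,-430,-280,30,100)
    q=rep("orange",om); rep("orangetop",om&(w[...,2]>66))
    q=q[q[:,2]>66]
    if len(q)>4: print(cv2.minAreaRect(q[:,:2].astype(np.float32)))
    q=rep("collar",box(480,640,-150,-30,50,75)); q=rep("rotor",box(480,640,-150,-30,60,75))
    rep("yellow",(H>20)&(H<32)&(s>130)&(v>100)&box(480,660,120,420,-5,120))
```

```text
S bench 0   
S bar 193 [541.6 241.6 127.3] [531. 119. 112.] [553. 393. 135.]
[1.52500682e-02 5.37944003e+02]
S plate 669 [540.3 264.    8.1] [486. 107.   5.] [617. 420.  12.]
((557.3866577148438, 259.9101257324219), (314.4225158691406, 119.4936294555664), 85.82415771484375)
S tagblock 230 [456.6  19.4  23.1] [424. -16.  14.] [499.  80.  29.]
((462.967529296875, 30.733606338500977), (86.36116027832031, 58.36672592163086), 72.74247741699219)
S tagtop 85 [469.1  22.1 120.4] [460.  12. 100.] [482.  38. 135.]
S tagmid 116 [454.   28.3  59.3] [442.   4.  35.] [483.  63.  80.]
S keyblock 296 [ 463.7 -353.8   34.1] [ 420. -380.   26.] [ 508. -282.   40.]
((465.595458984375, -330.68829345703125), (65.76617431640625, 115.46244812011719), 15.216437339782715)
S orange 161 [ 468.6 -352.4   68.4] [ 462. -367.   46.] [ 485. -334.   87.]
S orangetop 91 [ 469.2 -351.9   77.4] [ 462. -367.   66.] [ 485. -334.   87.]
((471.5141296386719, -350.5110168457031), (16.974903106689453, 32.71012878417969), 22.41297721862793)
S collar 380 [ 553.5 -100.3   59.1] [ 513. -141.   50.] [603. -51.  66.]
S rotor 160 [
[... 582 characters left out ...]
 [471.2  29.  127.6] [455.  17. 102.] [485.  41. 139.]
T tagmid 29 [451.7  35.8  60.7] [444.  10.  38.] [464.  60.  79.]
T keyblock 143 [ 471.6 -340.5   34. ] [ 421. -375.   27.] [ 503. -281.   40.]
((461.7294921875, -328.0875549316406), (93.49317932128906, 83.09024047851562), 89.34231567382812)
T orange 7 [ 471.  -330.8   77.9] [ 467. -335.   67.] [ 476. -327.   84.]
T orangetop 7 [ 471.  -330.8   77.9] [ 467. -335.   67.] [ 476. -327.   84.]
((470.71551513671875, -330.49761962890625), (10.69558048248291, 5.21372127532959), 29.800806045532227)
T collar 326 [559.  -92.9  59.1] [ 516. -134.   50.] [602. -52.  72.]
T rotor 138 [558.1 -92.6  63.5] [ 516. -134.   60.] [598. -52.  72.]
T yellow 0
```

View pics/crops.png

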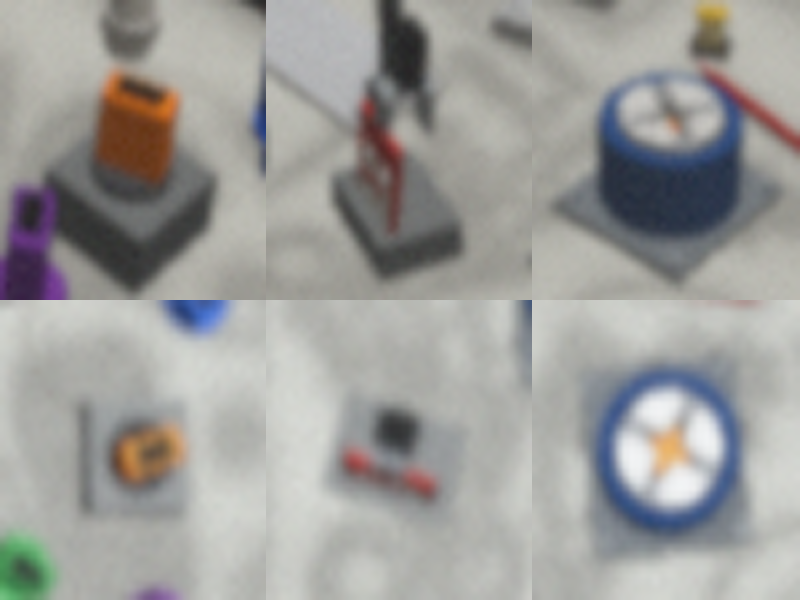

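The crops confirm the orange key in the grey block and the red tag with its black tab. The tag is yawed about −15° and its board faces the robot. The socket's cross is turned about −30°. Next I'll fit simple models to the colour masks.

```bash
cat > fit.py <<'E'
from h import *
from scipy.optimize import minimize
U=6
def proj(p,P):
    E=np.array(p["extrinsics"]);K=np.array(p["K"]);c=(P-E[:3,3])@E[:3,:3]
    return np.stack([K[0,0]*c[:,0]/-c[:,2]+K[0,2],K[1,1]*-c[:,1]/-c[:,2]+K[1,2]],-1)
def boxp(x0,x1,y0,y1,z0,z1): return np.array([[x,y,z] for x in(x0,x1) for y in(y0,y1) for z in(z0,z1)],float)
def cyl(r,z0,z1): 
    a=np.linspace(0,2*np.pi,40); return np.array([[r*np.cos(t),r*np.sin(t),z] for t in a for z in(z0,z1)])
def up(p,cx,cy,n=30): # upsampled hsv crop
    im=p["image"][cy-n:cy+n,cx-n:cx+n]; return cv2.cvtColor(cv2.resize(im,None,fx=U,fy=U,interpolation=cv2.INTER_CUBIC),cv2.COLOR_RGB2HSV)
def render(p,P,c,n=30):
    q=(proj(p,P)-np.array(c)+n+.5)*U-.5
    m=np.zeros((2*n*U,2*n*U),np.uint8); cv2.fillConvexPoly(m,cv2.convexHull(q.astype(np.float32)).round().astype(np.int32),1); return m.astype(float)
def fit(views,P,x0,maskf,hull=False,n=30,step=(6,6,.2)):
    ms=[]
    for p,c in views:
        m=maskf(up(p,*c,n)).astype(np.uint8)
        k,l,st,_=cv2.connectedComponentsWithStats(m); 
        # component nearest to projected guess
        g=(proj(p,np.array([[x0[0],x0[1],P[:,2].mean()]]))[0]-np.array(c)+n)*U
        best=min([i for i in range(1,k) if st[i,4]>60],key=lambda i:np.min(np.hypot(*(np.argwhere(l==i)[:,::-1]-g).T))-0.0)
        m=(l==best).astype(np.uint8)
        if hull: m2=np.zeros_like(m);cv2.fillConvexPoly(m2,cv2.convexHull(np.argwhere(m)[:,::-1].astype(np.int32)),1);m=m2
        ms.append(cv2.GaussianBlur(m.astype(float),(0,0),3))
    def cost(x):
        a=x[2] if len(x)>2 else 0; Q=P.copy();Q[:,:2]=P[:,:2]@np.array([[np.cos(a),np.sin(a)],[-np.sin(a),np.cos(a)]])+x[:2]
        return sum(((cv2.GaussianBlur(render(p,Q,c,n),(0,0),3)-m)**2).sum()/m.sum() for (p,c),m in zip(views,ms))
    x0=np.array(x0,float);s=np.vstack([x0]+[x0+np.eye(len(x0))[i]*step[i] for i in range(len(x0))])
    r=minimize(cost,x0,method="Nelder-Mead",options=dict(initial_simplex=s,xatol=.05,fatol=1e-5)); return r.x,r.fun
E
cat > m1.py <<'E'
from fit import *
S=np.load("scene0.npz");T=np.load("top0.npz")
S={k:S[k] for k in S};T={k:T[k] for k in T}
def three(l,P,x0,f,cs,ct,**k):
    for nm,v in (("S",[(S,cs)]),("T",[(T,ct)]),("ST",[(S,cs),(T,ct)])):
        try: x,c=fit(v,P,x0,f,**k); print(l,nm,np.round(x[:2],1),np.round(np.degrees(x[2:]),1),round(c,3))
        except Exception as e: print(l,nm,repr(e))
org=lambda h:(h[...,0]<20)&(h[...,1]>120)&(h[...,2]>60)
three("key",boxp(-10,10,-18,18,40,82),[470,-345,.3],org,(336,264),(338,199))
blue=lambda h:(h[...,0]>100)&(h[...,0]<125)&(h[...,1]>110)
three("collar",np.vstack([cyl(44,8,58)]),[560,-93],blue,(288,217),(277,180),hull=True)
white=lambda h:(h[...,1]<60)&(h[...,2]>130)
three("rotor",cyl(31.5,62,62),[560,-93],white,(288,217),(277,180),hull=True)
blk=lambda h:(h[...,2]<75)
three("tab",boxp(-9,9,-12,12,102,134),[470,25,-.27],blk,(242,208),(248,203))
red=lambda h:((h[...,0]<8)|(h[...,0]>170))&(h[...,1]>120)&(h[...,2]>50)
three("board",boxp(-16.5,-11.5,-29,29,24,74),[470,25,-.27],red,(242,208),(248,203),hull=True)
# bar: image line fit at z=125+6 ; pointer
for nm,p in(("S",S),("T",T)):
    w=pts(p); b=(w[...,2]>114)&(w[...,2]<140)&(abs(w[...,0]-541)<15)&(w[...,1]>120)&(w[...,1]<395)
    print(nm,"bar ends",[np.round(np.nanmean(w[b&(abs(w[...,1]-y)<30)],0),1) for y in(160,220,280,350)])
    h=cv2.cvtColor(p["image"],cv2.COLOR_RGB2HSV); m=(h[...,0]>17)&(h[...,0]<35)&(h[...,1]>90)&(w[...,1]>100)&(w[...,1]<400)&(w[...,0]<680)&(w[...,0]>500)
    print(nm,"ptr px",np.argwhere(m)[:,::-1].tolist())
E
python3 m1.py
```

```text
key S [ 476.5 -348.2] [29.8] 0.156
key T [ 476.2 -345.8] [14.5] 0.488
key ST [ 476.7 -345.5] [17.4] 0.717
collar S [591.8 -66.9] [] 1.096
collar T [559.  -92.1] [] 0.197
collar ST [560.5 -91.5] [] 1.425
rotor S [ 488.3 -228.5] [] 0.929
rotor T [559.4 -92.6] [] 0.038
rotor ST [559.3 -92.6] [] 0.986
tab S [471.5  30.1] [-25.6] 0.21
tab T [474.2  28.6] [-35.9] 0.745
tab ST [472.8  29.6] [-23.1] 0.976
board S [475.9  31.2] [-39.1] 1.496
board T ValueError('min() iterable argument is empty')
board ST ValueError('min() iterable argument is empty')
S bar ends [array([540.5, 159.7, 128.5]), array([541. , 218.7, 128.5]), array([542.3, 280.6, 128.5]), array([543.8, 350.5, 127.9])]
S ptr px [[219, 163], [219, 164]]
T bar ends [array([541.2, 158.2, 128.9]), array([541.9, 220.6, 129.5]), array([542.6, 279.6, 129.8]), array([546. , 349.8, 128.6])]
T ptr px [[183, 176]]
```

```bash
cat > go.py <<'E'
# usage: go.py x y z yaw_of_tool_y(deg) : prints turn then slide (tool axes after the turn)
import sys; from h import *
x,y,z,yw=map(float,sys.argv[1:5]); s=sense(); Rm=R.from_rotvec(s["orientation"]).as_matrix()
ty=np.array([np.cos(np.radians(yw)),np.sin(np.radians(yw)),0]); 
if ty@Rm[:,1]<0: ty=-ty
tz=np.array([0,0,-1.]);Rt=np.stack([np.cross(ty,tz),ty,tz],1)
print("t",round(s["time"],2),"pos",np.round(s["eef_pos"],1),"toolz",np.round(Rm[:,2],3),"yaw",round(np.degrees(np.arctan2(Rm[1,1],Rm[0,1])),1),"F",np.round(s["force"],1),"gap",np.round(s["finger_gap"],3),"gf",np.round(s["grasp_force"],1))
print("dr",np.round(np.degrees(R.from_matrix(Rm.T@Rt).as_rotvec()),2),"slide mm",np.round(Rt.T@(np.array([x,y,z])-s["eef_pos"]),1))
E
python3 -m jog '[{"dr":[0,0,6.92]},{"dr":[0,0,6.92]},{"dr":[0,0,6.92]},{"dr":[0,0,6.92]},{"dr":[0,0,6.92]},{"dr":[0,0,6.92]}]' | tail -c 600
python3 -m jog '[{"dr":[0,0,6.92]},{"dr":[0,0,6.92]},{"dr":[0,0,6.92]},{"dr":[0,0,6.92]},{"dr":[0,0,6.92]},{"dr":[0,0,6.92]},{}]' | tail -c 600
python3 go.py 472 29.5 236 -17
```

```text
t 0.9 pos [275.1 616.4 236.7] toolz [-0.  0. -1.] yaw 65.9 F [1.1 0.6 0.2] gap 1.006 gf 0.0
dr [-0.   -0.   82.95] slide mm [-503.7  359.9    0.7]invalid input at $[0]: expected keys slide, dr, gripper
invalid input at $[0]: expected keys slide, dr, gripper
```

```bash
python3 -m jog '[{"slide":[0,0,0],"dr":[0,0,7],"gripper":100},{"slide":[0,0,0],"dr":[0,0,7],"gripper":100},{"slide":[0,0,0],"dr":[0,0,7],"gripper":100},{"slide":[0,0,0],"dr":[0,0,7],"gripper":100},{"slide":[0,0,0],"dr":[0,0,7],"gripper":100},{"slide":[0,0,0],"dr":[0,0,7],"gripper":100}]' 
python3 -m jog '[{"slide":[0,0,0],"dr":[0,0,7],"gripper":100},{"slide":[0,0,0],"dr":[0,0,7],"gripper":100},{"slide":[0,0,0],"dr":[0,0,7],"gripper":100},{"slide":[0,0,0],"dr":[0,0,7],"gripper":100},{"slide":[0,0,0],"dr":[0,0,7],"gripper":100},{"slide":[0,0,0],"dr":[0,0,6],"gripper":100},{"slide":[0,0,0],"dr":[0,0,0],"gripper":100}]'
python3 go.py 472 29.5 236 -17
```

```text
time: 1.4
eef_pos: [275.1, 616.4, 236.7]
orientation: [-1.72, -2.629, -0.0]
force: [0.7, -0.4, 0.1]
finger_gap: 1.0
grasp_force: 0.0
time: 1.98
eef_pos: [274.9, 616.5, 236.6]
orientation: [2.529, 1.863, 0.0]
force: [0.4, -0.4, -0.3]
finger_gap: 1.003
grasp_force: 0.0
t 1.98 pos [274.9 616.5 236.6] toolz [ 0. -0. -1.] yaw -17.2 F [ 0.4 -0.4 -0.3] gap 1.003 gf 0.0
dr [ 0.01  0.   -0.25] slide mm [-503.7  360.1    0.6]
```

```bash
python3 -m jog '[{"slide":[-0.028,0.02,0],"dr":[0,0,0],"gripper":100},{"slide":[-0.028,0.02,0],"dr":[0,0,0],"gripper":100},{"slide":[-0.028,0.02,0],"dr":[0,0,0],"gripper":100},{"slide":[-0.028,0.02,0],"dr":[0,0,0],"gripper":100},{"slide":[-0.028,0.02,0],"dr":[0,0,0],"gripper":100},{"slide":[-0.028,0.02,0],"dr":[0,0,0],"gripper":100},{"slide":[-0.028,0.02,0],"dr":[0,0,0],"gripper":100},{"slide":[-0.028,0.02,0],"dr":[0,0,0],"gripper":100},{"slide":[-0.028,0.02,0],"dr":[0,0,0],"gripper":100}]' 
python3 -m jog '[{"slide":[-0.028,0.02,0],"dr":[0,0,0],"gripper":100},{"slide":[-0.028,0.02,0],"dr":[0,0,0],"gripper":100},{"slide":[-0.028,0.02,0],"dr":[0,0,0],"gripper":100},{"slide":[-0.028,0.02,0],"dr":[0,0,0],"gripper":100},{"slide":[-0.028,0.02,0],"dr":[0,0,0],"gripper":100},{"slide":[-0.028,0.02,0],"dr":[0,0,0],"gripper":100},{"slide":[-0.028,0.02,0],"dr":[0,0,0],"gripper":100},{"slide":[-0.028,0.02,0],"dr":[0,0,0],"gripper":100},{"slide":[-0.028,0.02,0],"dr":[0,0,0],"gripper":100},{"slide":[0,0,0],"dr":[0,0,0],"gripper":100}]' 
python3 go.py 472 29.5 119 -17
```

```text
time: 2.73
eef_pos: [373.6, 321.1, 236.9]
orientation: [-2.522, -1.872, -0.001]
force: [0.9, 0.5, 0.1]
finger_gap: 0.999
grasp_force: 0.0
time: 3.57
eef_pos: [472.9, 22.4, 237.4]
orientation: [2.529, 1.859, 0.001]
force: [-0.2, 0.9, 0.4]
finger_gap: 1.003
grasp_force: 0.0
t 3.57 pos [472.9  22.4 237.4] toolz [ 0.002 -0.002 -1.   ] yaw -17.3 F [-0.2  0.9  0.4] gap 1.003 gf 0.0
dr [ 0.16  0.06 -0.35] slide mm [  6.5  -3.  118.4]
```

```bash
python3 -m jog '[{"slide":[0,0,0.02],"dr":[0,0,0],"gripper":100},{"slide":[0,0,0.025],"dr":[0,0,0],"gripper":100},{"slide":[0,0,0.02],"dr":[0,0,0],"gripper":100},{"slide":[0,0,0],"dr":[0,0,0],"gripper":100}]' 
python3 go.py 472 29.5 119 -17
python3 - <<'E'
from h import *
S=read_camera("scene");T=read_camera("top");save_data(S,"scene1.npz")
def cr(p,cx,cy,w,h,W,H): return cv2.resize(p["image"][cy-h:cy+h,cx-w:cx+w,::-1],(W,H),interpolation=cv2.INTER_CUBIC)
cv2.imwrite("pics/hover.png",np.hstack([cr(S,242,195,40,40,400,400),cr(T,248,200,30,30,400,400)]))
E
```

```text
time: 3.9
eef_pos: [469.1, 29.1, 168.8]
orientation: [-2.522, -1.871, 0.009]
force: [-0.5, 0.1, -1.1]
finger_gap: 0.999
grasp_force: 0.0
t 3.9 pos [469.1  29.1 168.8] toolz [-0.005 -0.002 -1.   ] yaw -16.9 F [-0.5  0.1 -1.1] gap 0.999 gf 0.0
dr [-0.27  0.19  0.14] slide mm [ 1.2  2.7 49.8]
```

View pics/hover.png

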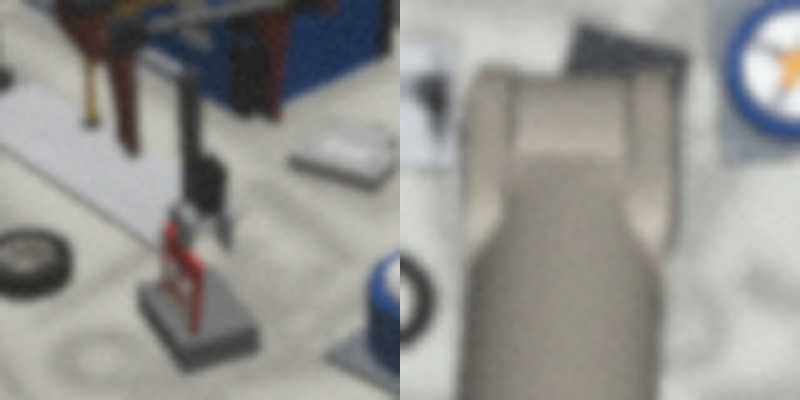

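The scene crop shows the fingertips at (130,150) and (275,115), straddling the tab at (207,185). Descending and gripping.

```bash
python3 -m jog '[{"slide":[0.001,0.0025,0.015],"dr":[0,0,0],"gripper":100},{"slide":[0,0,0.015],"dr":[0,0,0],"gripper":100},{"slide":[0,0,0.012],"dr":[0,0,0],"gripper":100},{"slide":[0,0,0.006],"dr":[0,0,0],"gripper":100},{"slide":[0,0,0],"dr":[0,0,0],"gripper":100}]' 
python3 go.py 472 29.5 119 -17
python3 -m jog '[{"slide":[0,0,0],"dr":[0,0,0],"gripper":0},{"slide":[0,0,0],"dr":[0,0,0],"gripper":0},{"slide":[0,0,0],"dr":[0,0,0],"gripper":0},{"slide":[0,0,0],"dr":[0,0,0],"gripper":0},{"slide":[0,0,0],"dr":[0,0,0],"gripper":0},{"slide":[0,0,0],"dr":[0,0,0],"gripper":0},{"slide":[0,0,0],"dr":[0,0,0],"gripper":0}]' ; python3 go.py 472 29.5 119 -17
```

```text
time: 4.42
eef_pos: [474.3, 29.5, 123.9]
orientation: [-2.525, -1.869, -0.0]
force: [0.6, 0.3, 0.5]
finger_gap: 0.995
grasp_force: 0.0
t 4.42 pos [474.3  29.5 123.9] toolz [-0.  0. -1.] yaw -17.0 F [0.6 0.3 0.5] gap 0.995 gf 0.0
dr [-0.01 -0.01  0.01] slide mm [-0.6 -2.2  4.9]
time: 5.0
eef_pos: [474.2, 29.3, 123.7]
orientation: [-2.526, -1.868, -0.0]
force: [-1.1, -0.2, -0.1]
finger_gap: 0.509
grasp_force: 0.0
t 5.0 pos [474.2  29.3 123.7] toolz [ 0.  0. -1.] yaw -17.0 F [-1.1 -0.2 -0.1] gap 0.509 gf 0.0
dr [ 0.   -0.01 -0.05] slide mm [-0.4 -2.2  4.7]
```

```bash
python3 -m jog '[{"slide":[0,-0.001,0.004],"dr":[0,0,0],"gripper":0},{"slide":[0,0,0],"dr":[0,0,0],"gripper":0},{"slide":[0,0,0],"dr":[0,0,0],"gripper":0},{"slide":[0,0,0],"dr":[0,0,0],"gripper":0},{"slide":[0,0,0],"dr":[0,0,0],"gripper":0},{"slide":[0,0,0],"dr":[0,0,0],"gripper":0},{"slide":[0,0,0],"dr":[0,0,0],"gripper":0},{"slide":[0,0,0],"dr":[0,0,0],"gripper":0}]' ; python3 go.py 472 29.5 119 -17
```

```text
time: 5.67
eef_pos: [472.6, 29.6, 119.5]
orientation: [-2.525, -1.867, 0.001]
force: [-2.8, 1.0, 3.8]
finger_gap: 0.222
grasp_force: 29.6
t 5.67 pos [472.6  29.6 119.5] toolz [-0.001  0.    -1.   ] yaw -17.0 F [-2.8  1.   3.8] gap 0.222 gf 29.6
dr [-0.08  0.01 -0.05] slide mm [-0.3 -0.5  0.5]
```

```bash
python3 -m jog '[{"slide":[0,0,-0.01],"dr":[0,0,0],"gripper":0},{"slide":[0,0,-0.015],"dr":[0,0,0],"gripper":0},{"slide":[0,0,-0.02],"dr":[0,0,0],"gripper":0},{"slide":[0,0,-0.02],"dr":[0,0,0],"gripper":0},{"slide":[0,0,-0.02],"dr":[0,0,0],"gripper":0},{"slide":[0,0,-0.01],"dr":[0,0,0],"gripper":0},{"slide":[0,0,0],"dr":[0,0,0],"gripper":0}]' ; python3 go.py 472 29.5 215 -1.2
python3 - <<'E'
from fit import *
for n in("scene0","top0","scene1"):
    p=np.load(n+".npz");p={k:p[k] for k in p};E=p["extrinsics"];K=p["K"]
    h=cv2.cvtColor(p["image"],cv2.COLOR_RGB2HSV).astype(int)
    # predicted pixel positions of pointer foot/tip for y
    for y in(280,290,300,310): print(n,y,np.round(proj(p,np.array([[574,y,10],[574,y,60],[574,y,104.]])),1).tolist())
    w=pts(p)
    a=p["image"].astype(int);yl=np.minimum(a[...,0],a[...,1])-a[...,2]
    y0,y1,x0,x1=(155,190,208,232) if n!="top0" else (165,190,170,200)
    m=(yl>20); m2=np.zeros_like(m);m2[y0:y1,x0:x1]=m[y0:y1,x0:x1]
    for r in range(y0,y1):
        c=np.where(m2[r])[0]
        if len(c): print(r,c.tolist(),round((c*yl[r,c]).sum()/yl[r,c].sum(),2))
E
```

```text
time: 6.25
eef_pos: [475.4, 29.6, 217.1]
orientation: [2.525, 1.866, 0.009]
force: [0.3, -0.2, -0.6]
finger_gap: 0.206
grasp_force: 30.0
t 6.25 pos [475.4  29.6 217.1] toolz [ 0.006  0.002 -1.   ] yaw -17.1 F [ 0.3 -0.2 -0.6] gap 0.206 gf 30.0
dr [  0.32  -0.16 -15.86] slide mm [-0.2 -3.4  2.1]
scene0 280 [[221.4, 180.6], [220.7, 169.5], [220.0, 159.3]]
scene0 290 [[219.8, 179.7], [219.1, 168.6], [218.4, 158.5]]
scene0 300 [[218.3, 178.8], [217.5, 167.7], [216.8, 157.6]]
scene0 310 [[216.8, 177.9], [216.0, 166.8], [215.2, 156.8]]
162 [219] 219.0
163 [219] 219.0
164 [218, 219, 220] 219.0
165 [219, 220] 219.45
166 [219, 220] 219.47
167 [219, 220] 219.48
168 [219, 220] 219.47
169 [219, 220] 219.49
170 [220] 220.0
171 [219, 220] 219.5
172 [220] 220.0
173 [219, 220] 219.55
174 [219, 220] 219.56
175 [219, 220] 219.55
176 [219, 220] 219.59
177 [220, 221] 220.43
178 [220] 220.0
top0 280 [[188.0, 178.2], [186.0, 176.9], [184.1, 175.8]]
top0 290 [[185.7, 178.2], [183.5, 177.0], [181.6, 175.8]]
top0 300 [[183.3, 178.3], [181.1, 177.0], [179.1, 175.8]]
top0 310 [[180.9, 178.3], [178.7, 177.0], [176.6, 175.9]]
175 [180, 181, 182, 183, 184] 182.0
176 [180, 181, 182, 183, 184] 182.24
177 [183, 184, 185] 183.89
scene1 280 [[221.4, 180.6], [220.7, 169.5], [220.0, 159.3]]
scene1 290 [[219.8, 179.7], [219.1, 168.6], [218.4, 158.5]]
scene1 300 [[218.3, 178.8], [217.5, 167.7], [216.8, 157.6]]
scene1 310 [[216.8, 177.9], [216.0, 166.8], [215.2, 156.8]]
155 [227] 227.0
156 [227] 227.0
168 [219] 219.0
169 [219, 220] 219.53
170 [219, 220] 219.53
171 [220] 220.0
172 [219, 220] 219.53
173 [219, 220] 219.55
174 [219, 220] 219.56
175 [219, 220] 219.57
176 [219, 220, 221] 219.97
177 [220, 221] 220.41
178 [220] 220.0
```

```bash
python3 -m jog '[{"slide":[0,0,0],"dr":[0,0,-5.3],"gripper":0},{"slide":[0,0,0],"dr":[0,0,-5.3],"gripper":0},{"slide":[0,0,0],"dr":[0,0,-5.3],"gripper":0},{"slide":[0.02,0,0],"dr":[0,0,0],"gripper":0},{"slide":[0.03,0,0],"dr":[0,0,0],"gripper":0},{"slide":[0.035,0,0],"dr":[0,0,0],"gripper":0},{"slide":[0.035,0,0],"dr":[0,0,0],"gripper":0},{"slide":[0.03,0,0],"dr":[0,0,0],"gripper":0},{"slide":[0.02,0,0],"dr":[0,0,0],"gripper":0},{"slide":[0,0,0],"dr":[0,0,0],"gripper":0}]' >/dev/null
python3 go.py 543 204 217 -1.2
python3 - <<'E'
from h import *
S=read_camera("scene");T=read_camera("top");save_data(S,"scene2.npz");save_data(T,"top2.npz")
def cr(p,cx,cy,w,h,W,H): return cv2.resize(p["image"][cy-h:cy+h,cx-w:cx+w,::-1],(W,H),interpolation=cv2.INTER_CUBIC)
cv2.imwrite("pics/carry.png",cr(S,215,165,50,45,600,540))
E
```

```text
t 7.08 pos [476.  204.8 213.4] toolz [-0.     0.001 -1.   ] yaw -0.7 F [-0.5  0.2 -0.3] gap 0.204 gf 30.0
dr [-0.01 -0.03  0.45] slide mm [ 0.7 67.  -3.6]
```

View pics/carry.png

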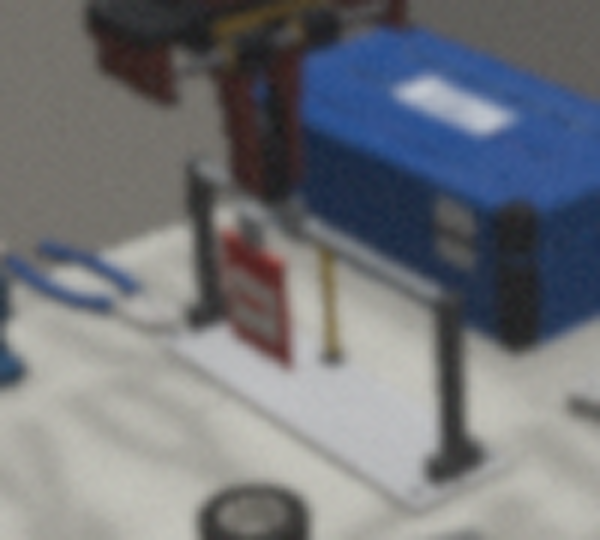

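The crop shows the tag held upright, board at (258,300). I'll check where it sits relative to the TCP.

Run:
```python
from fit import *
p=np.load("scene2.npz");p={k:p[k] for k in p}
h=cv2.cvtColor(p["image"],cv2.COLOR_RGB2HSV)
c=(208,168);hh=up(p,*c); m=((hh[...,0]<8)|(hh[...,0]>168))&(hh[...,1]>110)&(hh[...,2]>90)
k,l,st,ce=cv2.connectedComponentsWithStats(m.astype(np.uint8)); i=1+np.argmax(st[1:,4]);m=(l==i).astype(np.uint8)
m2=np.zeros_like(m);cv2.fillConvexPoly(m2,cv2.convexHull(np.argwhere(m)[:,::-1].astype(np.int32)),1);m=cv2.GaussianBlur(m2.astype(float),(0,0),3)
print(st[i])
P=boxp(-16.5,-11.5,-29,29,0,70)
def cost(v):
    y,z,roll=v; Q=P.copy(); Q=Q@R.from_euler("x",roll,degrees=True).as_matrix().T; Q=Q@R.from_euler("z",-.7,degrees=True).as_matrix().T
    return ((cv2.GaussianBlur(render(p,Q+[475.5,y,z],c),(0,0),3)-m)**2).sum()/m.sum()
for z0 in(95,98): 
    r=minimize(cost,[205,z0,0],method="Nelder-Mead",options=dict(initial_simplex=[[205,z0,0],[211,z0,0],[205,z0+6,0],[205,z0,5]])); print(np.round(r.x,1),r.fun)
```

```text
[176 146  25  33 286]
[2.11e+02 9.48e+01 1.00e-01] 12.457972634735603
[208.2  97.2   1.5] 12.423552817422005
```

Run:
```python
from fit import *
p=np.load("scene2.npz");p={k:p[k] for k in p}
c=(208,170);hh=up(p,*c); m=((hh[...,0]<10)|(hh[...,0]>165))&(hh[...,1]>90)&(hh[...,2]>50)
m[:int((158-140)*U)]=0
k,l,st,ce=cv2.connectedComponentsWithStats(m.astype(np.uint8)); i=1+np.argmax(st[1:,4]);m=(l==i).astype(np.uint8)
m2=np.zeros_like(m);cv2.fillConvexPoly(m2,cv2.convexHull(np.argwhere(m)[:,::-1].astype(np.int32)),1);m=cv2.GaussianBlur(m2.astype(float),(0,0),3)
print(st[i])
P=boxp(-16.5,-11.5,-29,29,0,70)
def cost(v):
    y,z,roll=v; Q=P.copy(); Q=Q@R.from_euler("x",roll,degrees=True).as_matrix().T; Q=Q@R.from_euler("z",-.7,degrees=True).as_matrix().T
    return ((cv2.GaussianBlur(render(p,Q+[475.5,y,z],c),(0,0),3)-m)**2).sum()/m.sum()
for z0 in(95,98): 
    r=minimize(cost,[205,z0,0],method="Nelder-Mead",options=dict(initial_simplex=[[205,z0,0],[211,z0,0],[205,z0+6,0],[205,z0,5]])); print(np.round(r.x,1),r.fun)
```

```text
[ 147  114   57   58 1615]
[205.8 101.2  -1.8] 2.5179651623927413
[207.8 103.4   1.9] 2.531452415960802
```

```bash
python3 -m jog '[{"slide":[0,0.015,0],"dr":[0,0,0],"gripper":0},{"slide":[0,0.02,0],"dr":[0,0,0],"gripper":0},{"slide":[0,0.02,0],"dr":[0,0,0],"gripper":0},{"slide":[0,0.012,0],"dr":[0,0,0],"gripper":0},{"slide":[0,0,0],"dr":[0,0,0],"gripper":0},{"slide":[0,0,0],"dr":[0,0,0],"gripper":0}]' >/dev/null
python3 go.py 543 204 153 -1.2
```

```text
t 7.68 pos [543.7 196.1 214.1] toolz [-0.001 -0.001 -1.   ] yaw -1.3 F [-0.7  0.2 -1.2] gap 0.203 gf 30.0
dr [-0.04  0.07 -0.12] slide mm [ 7.9 -0.9 61.1]
```

```bash
python3 -m jog '[{"slide":[0.002,-0.001,0.012],"dr":[0,0,0],"gripper":0},{"slide":[0,0,0.015],"dr":[0,0,0],"gripper":0},{"slide":[0,0,0.012],"dr":[0,0,0],"gripper":0},{"slide":[0,0,0.008],"dr":[0,0,0],"gripper":0},{"slide":[0,0,0.003],"dr":[0,0,0],"gripper":0},{"slide":[0,0,0],"dr":[0,0,0],"gripper":0}]' >/dev/null
python3 go.py 543 204 153 -1.2
python3 -m jog '[{"slide":[0,0,0.003],"dr":[0,0,0],"gripper":0},{"slide":[0,0,0.002],"dr":[0,0,0],"gripper":0},{"slide":[0,0,0.002],"dr":[0,0,0],"gripper":0},{"slide":[0,0,0],"dr":[0,0,0],"gripper":0}]' >/dev/null
python3 go.py 543 204 153 -1.2
```

```text
t 8.18 pos [541.8 199.9 163.7] toolz [-0.002 -0.001 -1.   ] yaw -1.1 F [ 0.4  0.2 -0.4] gap 0.199 gf 30.0
dr [-0.09  0.05  0.05] slide mm [ 4.1  1.1 10.7]
t 8.52 pos [542.7 200.2 157.6] toolz [ 0.  0. -1.] yaw -1.2 F [-0.4 -0.1 -1.1] gap 0.202 gf 30.0
dr [ 0.   -0.01  0.04] slide mm [3.8 0.3 4.6]
```

```bash
for i in 1 ; do python3 -m jog '[{"slide":[0,0,0.0015],"dr":[0,0,0],"gripper":0},{"slide":[0,0,0.0015],"dr":[0,0,0],"gripper":0},{"slide":[0,0,0],"dr":[0,0,0],"gripper":0}]' >/dev/null
python3 go.py 543 204 153 -1.2; done
python3 -m jog '[{"slide":[0,0,0.001],"dr":[0,0,0],"gripper":0},{"slide":[0,0,0.001],"dr":[0,0,0],"gripper":0},{"slide":[0,0,0],"dr":[0,0,0],"gripper":0}]' >/dev/null
python3 go.py 543 204 153 -1.2
```

```text
t 8.77 pos [544.1 200.4 155.8] toolz [ 0.003  0.001 -1.   ] yaw -1.2 F [ 1.  -1.   5.5] gap 0.201 gf 30.0
dr [ 0.16 -0.07  0.03] slide mm [ 3.6 -1.1  2.8]
t 9.02 pos [544.7 200.4 155.4] toolz [ 0.004  0.002 -1.   ] yaw -1.2 F [-2.1 -1.4 15.6] gap 0.2 gf 30.0
dr [ 0.21 -0.14  0.02] slide mm [ 3.5 -1.7  2.4]
```

```bash
python3 -m jog '[{"slide":[0,0.001,-0.0012],"dr":[0,0,0],"gripper":0},{"slide":[0,0,0],"dr":[0,0,0],"gripper":0},{"slide":[0.008,0,0],"dr":[0,0,0],"gripper":0},{"slide":[0.008,0,0],"dr":[0,0,0],"gripper":0},{"slide":[0.008,0,0],"dr":[0,0,0],"gripper":0},{"slide":[0.008,0,0],"dr":[0,0,0],"gripper":0},{"slide":[0.008,0,0],"dr":[0,0,0],"gripper":0},{"slide":[0,0,0],"dr":[0,0,0],"gripper":0}]' >/dev/null
python3 go.py 546.4 287.5 155.8 -1.2
```

```text
t 9.68 pos [545.6 238.3 155.4] toolz [ 0.001 -0.002 -1.   ] yaw -1.2 F [-2.4 -6.1 12.9] gap 0.206 gf 30.0
dr [ 0.07  0.11 -0.02] slide mm [49.2 -0.2 -0.4]
```

```bash
python3 -m jog '[{"slide":[0.008,0,-0.0005],"dr":[0,0,0],"gripper":0},{"slide":[0.008,0,0],"dr":[0,0,0],"gripper":0},{"slide":[0.008,0,0],"dr":[0,0,0],"gripper":0},{"slide":[0.008,0,0],"dr":[0,0,0],"gripper":0},{"slide":[0.008,0,0],"dr":[0,0,0],"gripper":0},{"slide":[0.005,0,0],"dr":[0,0,0],"gripper":0},{"slide":[0,0,0],"dr":[0,0,0],"gripper":0},{"slide":[0,0,0],"dr":[0,0,0],"gripper":0}]' >/dev/null
python3 go.py 546.4 287.5 155.8 -1.2
python3 - <<'E'
from h import *
S=read_camera("scene");T=read_camera("top");save_data(S,"scene3.npz");save_data(T,"top3.npz")
def cr(p,cx,cy,w,h,W,H): return cv2.resize(p["image"][cy-h:cy+h,cx-w:cx+w,::-1],(W,H),interpolation=cv2.INTER_CUBIC)
cv2.imwrite("pics/slid.png",cr(S,218,168,35,32,700,600))
E
```

```text
t 10.35 pos [546.3 284.1 155.5] toolz [ 0.001 -0.001 -1.   ] yaw -1.2 F [-1.2 -2.   7.2] gap 0.203 gf 30.0
dr [ 0.08  0.03 -0.  ] slide mm [ 3.4  0.  -0.3]
```

View pics/slid.png

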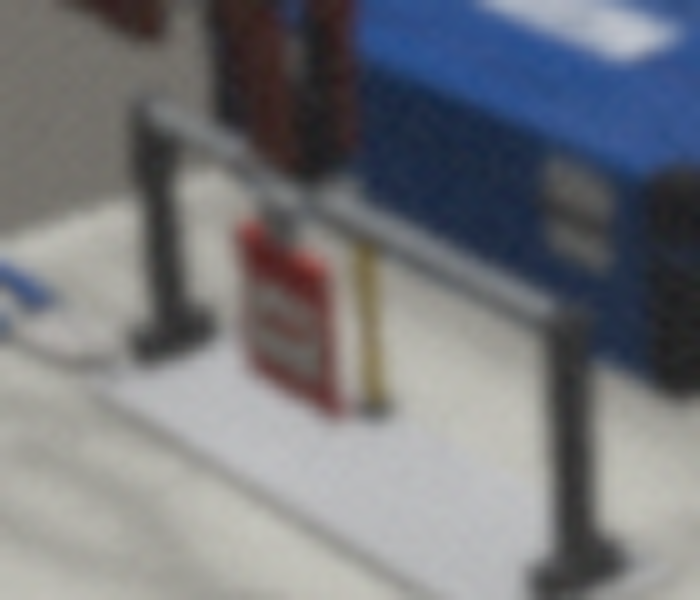

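The tag hangs on the bar, board corners at about (240,228) and (345,415) in the crop, with the pointer just behind it at (370,330). I'll compare the board edges with the projection.

Run:
```python
from fit import *
p=np.load("scene3.npz");p={k:p[k] for k in p}
a=p["image"].astype(int);rd=a[...,0]-np.maximum(a[...,1],a[...,2])
for r in range(158,182,2):
    c=np.where(rd[r,195:232]>25)[0]+195; print(r,c.tolist())
for y in(280,285,290,295): print(y,np.round(proj(p,np.array([[532,y-29,37.5],[532,y+29,37.5],[532,y-29,107.5],[532,y+29,107.5]])),1).tolist(), np.round(proj(p,np.array([[576,y,10],[576,y,60]])),1).tolist())
```

```text
158 []
160 [207, 208, 209]
162 [207, 208, 209, 210, 211]
164 [208, 209, 210, 211, 212, 213, 214, 215]
166 [211, 212, 213, 214, 215]
168 [213, 214, 215]
170 [215]
172 []
174 []
176 [211, 215]
178 [214, 215, 216]
180 []
280 [[217.0, 180.9], [207.9, 175.5], [215.8, 164.6], [206.5, 159.4]] [[221.8, 180.4], [221.1, 169.3]]
285 [[216.2, 180.4], [207.2, 175.0], [215.0, 164.1], [205.7, 159.0]] [[221.0, 180.0], [220.3, 168.9]]
290 [[215.4, 180.0], [206.4, 174.6], [214.1, 163.7], [205.0, 158.6]] [[220.2, 179.5], [219.5, 168.4]]
295 [[214.6, 179.5], [205.7, 174.1], [213.3, 163.2], [204.2, 158.2]] [[219.5, 179.1], [218.7, 168.0]]
```

```bash
python3 -m jog '[{"slide":[0.004,0,0],"dr":[0,0,0],"gripper":0},{"slide":[0.003,0,0],"dr":[0,0,0],"gripper":0},{"slide":[0,0,0],"dr":[0,0,0],"gripper":0},{"slide":[0,0,-0.0005],"dr":[0,0,0],"gripper":0}]' >/dev/null
python3 go.py 546.4 290 155.8 -1.2
python3 -m jog '[{"slide":[0,0,0],"dr":[0,0,0],"gripper":40},{"slide":[0,0,0],"dr":[0,0,0],"gripper":50},{"slide":[0,0,0],"dr":[0,0,0],"gripper":50},{"slide":[0,0,0],"dr":[0,0,0],"gripper":50},{"slide":[0,0,0],"dr":[0,0,0],"gripper":50},{"slide":[0,0,0],"dr":[0,0,0],"gripper":50}]' >/dev/null
python3 go.py 546.4 290 155.8 -1.2
python3 - <<'E'
from fit import *
p=read_camera("scene");save_data(p,"scene4.npz")
a=p["image"].astype(int);rd=a[...,0]-np.maximum(a[...,1],a[...,2])
for r in range(158,182,2):
    c=np.where(rd[r,195:232]>25)[0]+195; print(r,c.tolist())
E
```

```text
t 10.78 pos [546.4 290.5 155.6] toolz [ 0.001 -0.001 -1.   ] yaw -1.2 F [ 0.3 -1.2  1.3] gap 0.203 gf 30.0
dr [ 0.06  0.06 -0.03] slide mm [-0.5  0.  -0.2]
t 11.28 pos [545.4 292.3 154.7] toolz [-0.  0. -1.] yaw -1.1 F [-0.  -0.1  0.9] gap 0.499 gf 0.0
dr [-0.01  0.    0.06] slide mm [-2.2  1.1 -1.1]
158 []
160 [206, 207, 208]
162 [206, 207, 208, 209, 210, 211, 212, 213]
164 [207, 208, 209, 210, 211, 212, 213, 214]
166 [211, 212, 213, 214]
168 [213, 214]
170 [214]
172 []
174 [208, 209]
176 [211, 212, 213, 214, 215]
178 [214, 215]
180 []
```

```bash
python3 -m jog '[{"slide":[0,0,-0.01],"dr":[0,0,0],"gripper":50},{"slide":[0,0,-0.02],"dr":[0,0,0],"gripper":50},{"slide":[0,0,-0.03],"dr":[0,0,0],"gripper":50},{"slide":[0,0,-0.03],"dr":[0,0,0],"gripper":55},{"slide":[0,0,0],"dr":[0,0,0],"gripper":55}]' >/dev/null
python3 go.py 476 -346 240 23
python3 - <<'E'
from fit import *
T=np.load("top0.npz");S=np.load("scene0.npz")
# socket slots: sample ring darkness at radii, z=62, centre 559.5,-92.5
for nm,p,cc in(("T",T,(559.4,-92.6)),("S",S,(559.4,-92.6))):
    g=cv2.cvtColor(p["image"],cv2.COLOR_RGB2GRAY).astype(np.float32); res=[]
    if nm=="S":
        # centre in scene: maximise 4-fold contrast over small shifts
        cands=[(559.4+i,-92.6+j) for i in range(-5,6) for j in range(-5,6)]
    else: cands=[(559.4+i,-92.6+j) for i in range(-3,4) for j in range(-3,4)]
    for cx,cy in cands:
        tot=0
        for r in(16,19,22,25):
            t=np.radians(np.arange(0,360,3));q=proj(p,np.stack([cx+r*np.cos(t),cy+r*np.sin(t),62+0*t],-1)).astype(np.float32)
            v=cv2.remap(g,q[None,:,0],q[None,:,1],cv2.INTER_CUBIC)[0]; tot=tot+(v*np.exp(-4j*t)).sum()
        res.append((abs(tot),cx,cy,np.degrees(np.angle(-tot))/-4))
    res.sort(reverse=True); print(nm,[np.round(r,1).tolist() for r in res[:4]])
E
```

```text
t 11.75 pos [548.7 293.  251.6] toolz [ 0.008  0.006 -1.   ] yaw -1.2 F [ 1.   0.2 -0.2] gap 0.547 gf 0.0
dr [  0.52  -0.23 -24.2 ] slide mm [-559.8 -316.6   11.6]
T [[6259.4, 560.4, -93.6, -28.7], [6239.7, 560.4, -92.6, -28.8], [6210.9, 559.4, -93.6, -28.7], [6185.1, 559.4, -92.6, -28.8]]
S [[4449.7, 560.4, -95.6, -27.8], [4432.0, 561.4, -94.6, -27.7], [4427.6, 561.4, -95.6, -27.7], [4419.5, 560.4, -94.6, -27.8]]
```

```bash
python3 -m jog '[{"slide":[0,0,0],"dr":[0,0,-6.5],"gripper":55},{"slide":[0,0,0],"dr":[0,0,-6.5],"gripper":55},{"slide":[0,0,0],"dr":[0,0,-6.5],"gripper":55},{"slide":[0,0,0],"dr":[0,0,-6.5],"gripper":55},{"slide":[0,0,0],"dr":[0,0,0],"gripper":55}]' >/dev/null
python3 go.py 476 -346 240 25
python3 - <<'E'
from fit import *
p=read_camera("scene");save_data(p,"scene5.npz");save(p,"hung.png",(180,130,250,200),8)
E
```

```text
t 12.17 pos [545.6 291.9 245.4] toolz [ 0.     0.001 -1.   ] yaw 25.1 F [-0.2 -0.2 -0. ] gap 0.552 gf 0.0
dr [ 0.03 -0.02  0.06] slide mm [-548.8 -332.7    5.4]
```

View pics/hung.png

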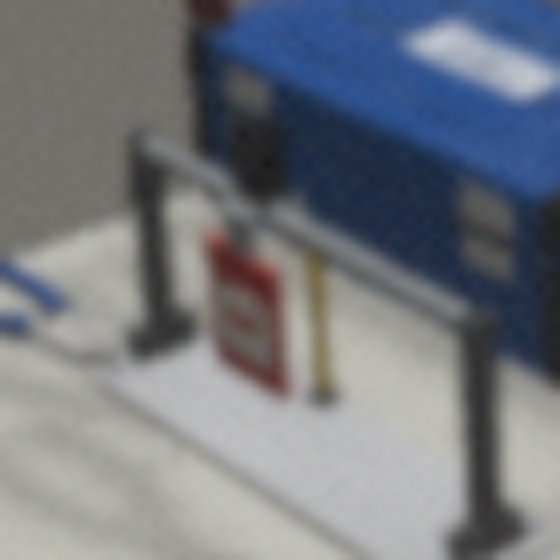

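The tag hangs freely, board at (245,315) and pointer at (320,330), matching the projection. On to the key.

```bash
python3 -m jog '[{"slide":[-0.0305,-0.0185,0],"dr":[0,0,0],"gripper":55},{"slide":[-0.0305,-0.0185,0],"dr":[0,0,0],"gripper":55},{"slide":[-0.0305,-0.0185,0],"dr":[0,0,0],"gripper":55},{"slide":[-0.0305,-0.0185,0],"dr":[0,0,0],"gripper":55},{"slide":[-0.0305,-0.0185,0],"dr":[0,0,0],"gripper":55},{"slide":[-0.0305,-0.0185,0],"dr":[0,0,0],"gripper":55},{"slide":[-0.0305,-0.0185,0],"dr":[0,0,0],"gripper":55},{"slide":[-0.0305,-0.0185,0],"dr":[0,0,0],"gripper":55},{"slide":[-0.0305,-0.0185,0],"dr":[0,0,0],"gripper":55}]' >/dev/null
python3 -m jog '[{"slide":[-0.0305,-0.0185,0],"dr":[0,0,0],"gripper":55},{"slide":[-0.0305,-0.0185,0],"dr":[0,0,0],"gripper":55},{"slide":[-0.0305,-0.0185,0],"dr":[0,0,0],"gripper":55},{"slide":[-0.0305,-0.0185,0],"dr":[0,0,0],"gripper":55},{"slide":[-0.0305,-0.0185,0],"dr":[0,0,0],"gripper":55},{"slide":[-0.0305,-0.0185,0],"dr":[0,0,0],"gripper":55},{"slide":[-0.0305,-0.0185,0],"dr":[0,0,0],"gripper":55},{"slide":[-0.0305,-0.0185,0],"dr":[0,0,0],"gripper":55},{"slide":[-0.0305,-0.0185,0],"dr":[0,0,0],"gripper":55},{"slide":[0,0,0],"dr":[0,0,0],"gripper":55}]' >/dev/null
python3 -m jog '[{"slide":[0,0,0.03],"dr":[0,0,0],"gripper":55},{"slide":[0,0,0.035],"dr":[0,0,0],"gripper":55},{"slide":[0,0,0.035],"dr":[0,0,0],"gripper":55},{"slide":[0,0,0.025],"dr":[0,0,0],"gripper":55},{"slide":[0,0,0],"dr":[0,0,0],"gripper":55},{"slide":[0,0,0],"dr":[0,0,0],"gripper":55}]' >/dev/null
python3 go.py 476 -346 60 25
python3 - <<'E'
from h import *
S=read_camera("scene");T=read_camera("top")
def cr(p,cx,cy,w,h,W,H): return cv2.resize(p["image"][cy-h:cy+h,cx-w:cx+w,::-1],(W,H),interpolation=cv2.INTER_CUBIC)
cv2.imwrite("pics/keyhover.png",np.hstack([cr(S,336,250,35,35,400,400),cr(T,338,199,25,25,400,400)]))
E
```

```text
t 14.3 pos [ 473.5 -345.6  119.5] toolz [-0.002  0.001 -1.   ] yaw 24.7 F [ 0.2 -0.2  1. ] gap 0.55 gf 0.0
dr [-0.1  -0.09 -0.29] slide mm [-1.4  2.1 59.5]
```

View pics/keyhover.png

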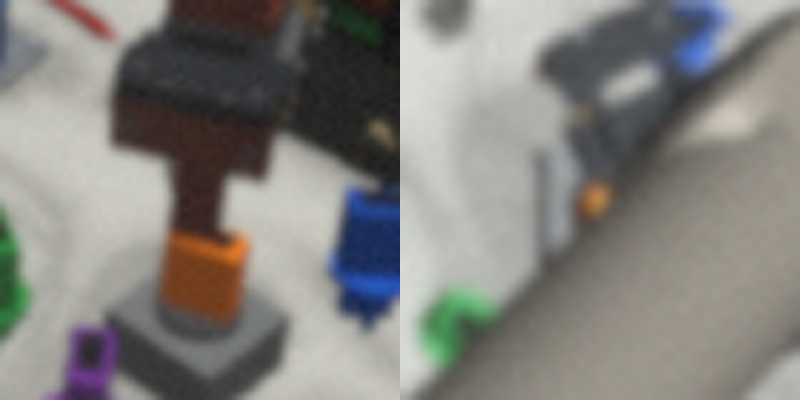

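In the crop the fingers are lined up over the orange grip at (204,275), clear of the green, purple and blue look-alikes. Descending.

```bash
python3 -m jog '[{"slide":[-0.001,0.002,0.015],"dr":[0,0,0],"gripper":55},{"slide":[0,0,0.015],"dr":[0,0,0],"gripper":55},{"slide":[0,0,0.015],"dr":[0,0,0],"gripper":55},{"slide":[0,0,0.01],"dr":[0,0,0],"gripper":55},{"slide":[0,0,0],"dr":[0,0,0],"gripper":55},{"slide":[0,0,0],"dr":[0,0,0],"gripper":55}]' >/dev/null
python3 go.py 476 -346 60 25
python3 -m jog '[{"slide":[0,0,0.003],"dr":[0,0,0],"gripper":55},{"slide":[0,0,0],"dr":[0,0,0],"gripper":0},{"slide":[0,0,0],"dr":[0,0,0],"gripper":0},{"slide":[0,0,0],"dr":[0,0,0],"gripper":0},{"slide":[0,0,0],"dr":[0,0,0],"gripper":0},{"slide":[0,0,0],"dr":[0,0,0],"gripper":0},{"slide":[0,0,0],"dr":[0,0,0],"gripper":0},{"slide":[0,0,0],"dr":[0,0,0],"gripper":0}]' >/dev/null
python3 go.py 476 -346 60 25
```

```text
t 14.9 pos [ 476.7 -346.5   65.9] toolz [ 0.001 -0.001 -1.   ] yaw 24.8 F [ 0.5  0.2 -0.2] gap 0.551 gf 0.0
dr [ 0.04  0.05 -0.18] slide mm [ 0.7 -0.5  5.9]
t 15.57 pos [ 476.3 -346.1   62.1] toolz [ 0. -0. -1.] yaw 24.8 F [-0.   0.6  1.7] gap 0.229 gf 29.9
dr [ 0.01  0.01 -0.15] slide mm [ 0.3 -0.2  2.1]
```

```bash
python3 -m jog '[{"slide":[0,0,-0.01],"dr":[0,0,0],"gripper":0},{"slide":[0,0,-0.02],"dr":[0,0,0],"gripper":0},{"slide":[0,0,-0.03],"dr":[0,0,0],"gripper":0},{"slide":[0,0,-0.03],"dr":[0,0,-6],"gripper":0},{"slide":[0,0,0],"dr":[0,0,-6.2],"gripper":0},{"slide":[0,0,0],"dr":[0,0,-6.2],"gripper":0},{"slide":[0,0,0],"dr":[0,0,-6.2],"gripper":0},{"slide":[0,0,0],"dr":[0,0,-6.2],"gripper":0},{"slide":[0,0,0],"dr":[0,0,-6.2],"gripper":0},{"slide":[0,0,0],"dr":[0,0,0],"gripper":0}]' >/dev/null
python3 go.py 560.5 -94 150 61.7
```

```text
t 16.4 pos [ 475.9 -346.2  152.4] toolz [ 0.  0. -1.] yaw 62.0 F [-0.2 -0.1 -1.1] gap 0.227 gf 29.9
dr [0.01 0.   0.34] slide mm [ 45.1 262.1   2.4]
```

```bash
python3 -m jog '[{"slide":[0.004,0.022,0],"dr":[0,0,0.3],"gripper":0},{"slide":[0.005,0.03,0],"dr":[0,0,0],"gripper":0},{"slide":[0.005,0.03,0],"dr":[0,0,0],"gripper":0},{"slide":[0.005,0.03,0],"dr":[0,0,0],"gripper":0},{"slide":[0.005,0.03,0],"dr":[0,0,0],"gripper":0},{"slide":[0.005,0.03,0],"dr":[0,0,0],"gripper":0},{"slide":[0.005,0.03,0],"dr":[0,0,0],"gripper":0},{"slide":[0.005,0.03,0],"dr":[0,0,0],"gripper":0},{"slide":[0.006,0.03,0],"dr":[0,0,0],"gripper":0},{"slide":[0,0,0],"dr":[0,0,0],"gripper":0}]' >/dev/null
python3 -m jog '[{"slide":[0,0,0.02],"dr":[0,0,0],"gripper":0},{"slide":[0,0,0],"dr":[0,0,0],"gripper":0},{"slide":[0,0,0],"dr":[0,0,0],"gripper":0}]' >/dev/null
python3 go.py 560.5 -94 128 61.7
python3 - <<'E'
from fit import *
S=read_camera("scene");save_data(S,"scene6.npz");save(S,"sock.png",(255,170,325,240),8)
e=sense()["eef_pos"]; zo=e[2]-56.1; print(zo)
org=lambda h:(h[...,0]<20)&(h[...,1]>120)&(h[...,2]>60)
g=proj(S,np.array([[e[0],e[1],zo+60]]))[0].round().astype(int)
P=boxp(-10,10,-18,18,34+zo,76+zo)
print(fit([(S,tuple(g))],P,[e[0],e[1],np.radians(61.7)],org))
E
```

```text
t 17.48 pos [560.4 -94.5 131.3] toolz [-0.003 -0.    -1.   ] yaw 61.4 F [-0.2 -0.4 -1. ] gap 0.227 gf 29.9
dr [-0.08 -0.12 -0.29] slide mm [0.1 0.5 3.3]
75.91687838825308
(array([555.12090116, -82.49444606,   0.73591254]), np.float64(2.0767912351947726))
```

View pics/sock.png

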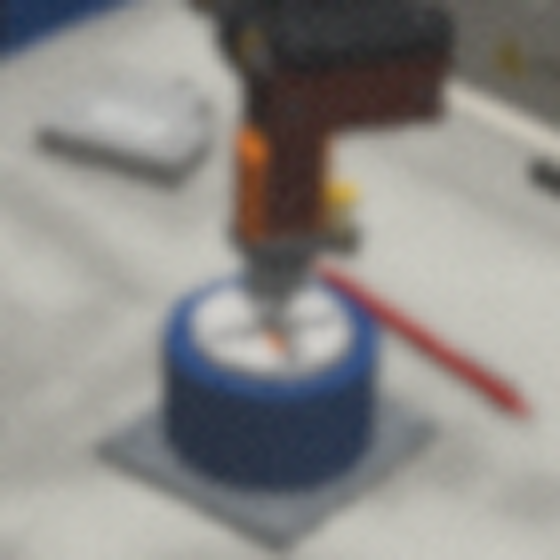

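The key hangs over the socket, with the flange at about (232–360, 240), the rotor centre at (272,328) and the rib tip just above the plunger. I'll compare with the projection in this same camera.

Run:
```python
from fit import *
S=np.load("scene6.npz");S={k:S[k] for k in S}
b=lambda P,c:(lambda q:np.round([q[:,0].min(),q[:,0].max(),q[:,1].min(),q[:,1].max()],1))(proj(S,P+np.array(c)))
print("flange",b(cyl(21,0,6),[560.4,-94.5,103.9]),"collar",b(cyl(44,57.9,58),[560.5,-94,0]),"rotor",b(cyl(31.5,62,62.1),[560.5,-94,0]),"ribs",b(cyl(13,0,28),[560.4,-94.5,75.9]))
a=S["image"].astype(int)
for r in(198,199,200,201): print(r,[f"{c}:{a[r,c].max()}" for c in range(280,304)])
for r in(204,205,206,207): print(r,[f"{c}:{a[r,c].max()}" for c in range(280,300)])
for r in(209,210,211,212): print(r,[f"{c}:{a[r,c,0]}" for c in list(range(273,284))+list(range(296,306))])
```

```text
flange [282.6 295.9 194.3 203.1] collar [275.  302.2 203.7 219.2] rotor [278.8 298.4 204.8 215.9] ribs [284.8 293.3 197.2 209. ]
198 ['280:188', '281:188', '282:170', '283:139', '284:110', '285:106', '286:111', '287:102', '288:83', '289:74', '290:72', '291:73', '292:72', '293:73', '294:87', '295:94', '296:104', '297:116', '298:122', '299:140', '300:168', '301:188', '302:195', '303:195']
199 ['280:190', '281:189', '282:175', '283:137', '284:106', '285:98', '286:105', '287:104', '288:89', '289:81', '290:84', '291:79', '292:78', '293:77', '294:81', '295:87', '296:88', '297:99', '298:101', '299:122', '300:160', '301:185', '302:195', '303:196']
200 ['280:195', '281:193', '282:182', '283:152', '284:115', '285:93', '286:90', '287:88', '288:83', '289:81', '290:80', '291:77', '292:77', '293:79', '294:80', '295:85', '296:85', '297:92', '298:95', '299:122', '300:163', '301:190', '302:195', '303:196']
201 ['280:198', '281:195', '282:191', '283:171', '284:140', '285:103', '286:79', '287:73', '288:72', '289:72', '290:71', '291:70', '292:75', '293:80', '294:97', '295:111', '296:115', '297:113', '29
[... 1168 characters left out ...]
305:175']
210 ['273:183', '274:170', '275:138', '276:96', '277:72', '278:101', '279:153', '280:186', '281:198', '282:197', '283:192', '296:181', '297:172', '298:133', '299:87', '300:61', '301:85', '302:113', '303:134', '304:148', '305:160']
211 ['273:177', '274:158', '275:123', '276:81', '277:61', '278:91', '279:140', '280:177', '281:183', '282:181', '283:176', '296:200', '297:186', '298:147', '299:95', '300:64', '301:80', '302:112', '303:137', '304:141', '305:142']
212 ['273:171', '274:153', '275:110', '276:67', '277:60', '278:82', '279:127', '280:158', '281:172', '282:176', '283:179', '296:201', '297:182', '298:141', '299:86', '300:64', '301:81', '302:118', '303:150', '304:154', '305:144']
```

```bash
python3 -m jog '[{"slide":[0,0,0.005],"dr":[0,0,-0.2],"gripper":0},{"slide":[0,0,0.005],"dr":[0,0,0],"gripper":0},{"slide":[0,0,0.002],"dr":[0,0,0],"gripper":0},{"slide":[0,0,0],"dr":[0,0,0],"gripper":0}]' >/dev/null
python3 go.py 560.5 -94 90 61.7
python3 -m jog '[{"slide":[0,0,0.002],"dr":[0,0,0],"gripper":0},{"slide":[0,0,0.002],"dr":[0,0,0],"gripper":0},{"slide":[0,0,0.002],"dr":[0,0,0],"gripper":0},{"slide":[0,0,0],"dr":[0,0,0],"gripper":0}]' >/dev/null
python3 go.py 560.5 -94 90 61.7
```

```text
t 17.87 pos [561.  -94.4 119.4] toolz [-0.001  0.    -1.   ] yaw 61.7 F [-0.2 -0.1 -0.8] gap 0.23 gf 29.9
dr [-0.02 -0.05  0.01] slide mm [ 0.6  0.1 29.4]
t 18.2 pos [561.  -94.1 113.4] toolz [-0.001  0.    -1.   ] yaw 61.7 F [-0.1 -0.4 -1.4] gap 0.229 gf 29.9
dr [-0.01 -0.05  0.05] slide mm [ 0.5 -0.2 23.4]
```

```bash
python3 -m jog '[{"slide":[0,0,0.003],"dr":[0,0,0],"gripper":0},{"slide":[0,0,0.003],"dr":[0,0,0],"gripper":0},{"slide":[0,0,0.003],"dr":[0,0,0],"gripper":0},{"slide":[0,0,0],"dr":[0,0,0],"gripper":0}]' >/dev/null
python3 go.py 560.5 -94 90 61.7
python3 -m jog '[{"slide":[0,0,0.003],"dr":[0,0,0],"gripper":0},{"slide":[0,0,0.003],"dr":[0,0,0],"gripper":0},{"slide":[0,0,0.003],"dr":[0,0,0],"gripper":0},{"slide":[0,0,0],"dr":[0,0,0],"gripper":0}]' >/dev/null
python3 go.py 560.5 -94 90 61.7
```

```text
t 18.53 pos [560.9 -94.  104.1] toolz [-0.001  0.    -1.   ] yaw 61.8 F [-1.8  1.7 -1.7] gap 0.228 gf 30.0
dr [-0.02 -0.07  0.06] slide mm [ 0.3 -0.2 14.1]
t 18.87 pos [560.9 -94.   95.6] toolz [-0.001  0.001 -1.   ] yaw 61.7 F [-3.4  2.7  1.9] gap 0.225 gf 30.0
dr [-0.   -0.07  0.05] slide mm [ 0.3 -0.2  5.6]
```

```bash
python3 -m jog '[{"slide":[0,0,0.003],"dr":[0,0,0],"gripper":0},{"slide":[0,0,0.002],"dr":[0,0,0],"gripper":0},{"slide":[0,0,0],"dr":[0,0,0],"gripper":0}]' >/dev/null
python3 go.py 560.5 -94 90 61.7
python3 -m jog '[{"slide":[0,0,0.001],"dr":[0,0,0],"gripper":0},{"slide":[0,0,0.001],"dr":[0,0,0],"gripper":0},{"slide":[0,0,0],"dr":[0,0,0],"gripper":0}]' >/dev/null
python3 go.py 560.5 -94 90 61.7
```

```text
t 19.12 pos [560.9 -94.   91. ] toolz [-0.001  0.001 -1.   ] yaw 61.7 F [-4.7  2.3  4.9] gap 0.229 gf 30.0
dr [ 0.01 -0.07  0.05] slide mm [ 0.3 -0.2  1. ]
t 19.37 pos [561. -94.  90.] toolz [-0.001  0.001 -1.   ] yaw 61.7 F [-9.1  3.8 17. ] gap 0.229 gf 30.0
dr [ 0.04 -0.09  0.04] slide mm [ 0.4 -0.2  0. ]
```

```bash
python3 -m jog '[{"slide":[0,0,0.0007],"dr":[0,0,0],"gripper":0},{"slide":[0,0,0],"dr":[0,0,0],"gripper":0},{"slide":[0,0,0],"dr":[0,0,0],"gripper":0},{"slide":[0,0,0],"dr":[0,0,0],"gripper":0},{"slide":[0,0,0],"dr":[0,0,0],"gripper":0}]' >/dev/null
python3 go.py 560.5 -94 90 61.7
python3 - <<'E'
from h import *
S=read_camera("scene"); save(S,"end.png",(180,130,330,240),5)
E
```

```text
t 19.78 pos [560.9 -94.   90. ] toolz [-0.001  0.002 -1.   ] yaw 61.7 F [-11.2   3.5  22. ] gap 0.223 gf 30.0
dr [ 0.06 -0.08  0.04] slide mm [ 0.4 -0.2 -0. ]
```

View pics/end.png

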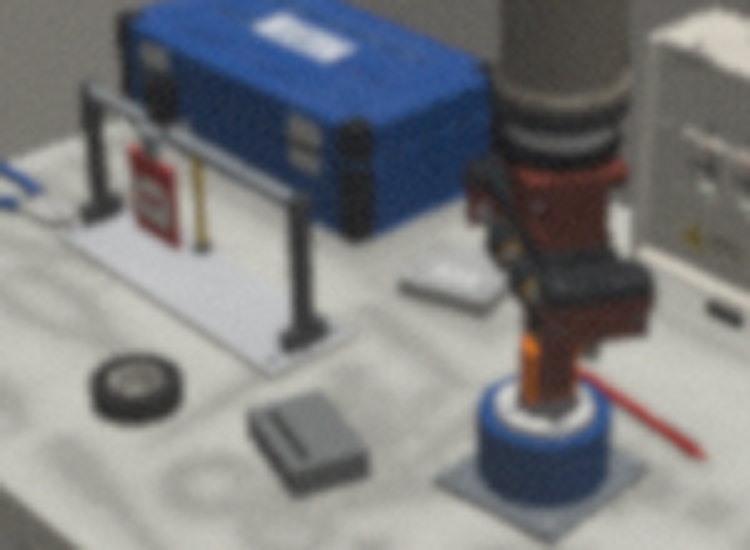

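The key's flange is flush on the rotor at (545,405), and the tag hangs by the pointer at (155,200). Handing in.

```bash
python3 -c "
from workcell import close_job
print(close_job())"
```

```text
the job is handed in; nothing more can be done
None
```

Job handed in with no verdict returned: the tag hangs let go at about 1 mm from the pointer by camera estimate, and the key is pressed home with its flange flush and still gripped at 30 N.

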